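# Set the column selector to drain, with the waste beaker under its spout

## Task

The column selector station is about to be flushed to waste: first push the empty glass beaker along the worktop until it stands under the drain spout at the station's right-hand end, without lifting, squeezing or tipping it. Then, with a fingertip against its knurled rim, gently turn the black knob clockwise until its white line points at the drain port (where the stout steel spout tube starts) and it has clicked in there, without running on to the next click. Grasp and pinch nothing, disturb nothing else on the bench, and take the hand away at the end.

Things in the scene. Friction and masses are not known exactly. Their poses are not given: they have to be found in the camera images.
- station: column selector station, fixed: low white case 150 (x) by 240 (y) mm, aluminium deck at z = 45 mm; origin amid its underside, x to its back, y to its left. Valve block on the deck: axis at x -18, y -30 mm, 64 mm across, top z = 72, nuts round it out to 44 mm from the axis, below z = 65. Two steel columns in clips along the back, x 30 mm and more, up to z = 75
- selector_knob (a joint): turn of the knob in rad, growing clockwise seen from above. Clicks every 0.785: 0 bypass port (back left), 0.785 red column, 1.571 blue column, 2.356 drain (line straight to the station's right, -y), 3.142 blanked port (black plug); stops 0.04 beyond the ends. Starts in click 0, 0.785 or 1.571. A ball detent pulls it into the nearest click; pushing it out takes 1.5 to 2 N along the rim
- knob_top (a point): centre of the knob's flat top, on its upright turning axis (which stays put), 103 mm above the worktop. The knob: black knurled rubber cylinder 56 mm across, grip from 74 to 103 mm above the worktop, black top with a white line from centre to rim. Rubber friction about 1.2; it gives about 1 mm under 15 N, so press it sideways with some 5 to 10 N and move round with it
- knob_line_end (a point): the end of the white line on the knob's top, 26 mm from the turning axis
- drain_port (a point): beige nut of the drain port on the right (-y) side of the valve block, 58 mm above the worktop, 41 mm from the knob's axis; the stout steel spout tube (5 mm thick) starts here and runs straight to the station's right, over the end of the case
- spout_tip (a point): mouth of the drain spout, facing down, 75 mm above the worktop and 32 mm out from the case's right-hand end; its tube comes to it from the station (+y side in the station's frame), highest point z = 90 mm; nothing else is near. The beaker passes beneath with 5 mm to spare
- waste_beaker: the empty clear beaker, 55 mm across the rim, 70 mm tall, about 0.06 kg, standing open on the worktop right of the station, 8 to 17 cm from the spout; origin at the middle of its underside, z up. Glass, friction about 0.35; pushed with the fingertips below half its height it slides and does not tip
- fitting_wrench: small flat open-ended fitting wrench, steel, 25x128x4 mm, lying on the worktop in front of the station; origin at the middle of its underside
- capped_vial: 2 ml glass vial with blue cap, 12 mm across, 33 mm tall, standing in front of the station; origin at the middle of its underside
- orange_cap: orange ribbed screw cap, 53 mm across, 30 mm tall, right of and behind the station; origin at the middle of its underside
- blue_filter: blue disc-shaped syringe filter, 27 mm across, 14 mm tall, on the worktop to the right; origin at the middle of its underside
- amber_bottle: small amber reagent bottle with white cap, 46 mm across, 112 mm tall, to the left of the station; origin at the middle of its underside
- glass_cylinder: clear measuring cylinder, 55 mm foot, 191 mm tall, behind the station; origin at the middle of its underside
Not all that is in view belongs to the job. What is shaped like the waste_beaker but green is not meant.

How it is judged:
By the outcome, as a careful person would: the job done as asked, in the order asked, and still so for the second after the job is handed in, with the robot touching nothing.
It also fails if it takes over 72 s, if anything falls off the work surface, if the arm or the gripper's body presses on something with over 40 N, if the wrist force passes 120 N, or if a joint passes its speed limit or range.

## Robot

A 6-joint arm with a two-finger parallel gripper is mounted at the origin on a cart in front of the work surface, level with it; the furniture and walls round the work are solid. World frame = base frame: x ahead of the robot, y to its left, z up, the work surface at z = 0. Lengths are in m, angles in rad, forces in N, time in s.
With the tool pointing down it reaches from about 0.325 to 0.875 m from the base axis. Payload 4.4 kg.
Tool frame: the origin (TCP) lies midway between the tips of the shut fingers; the grasp point (between the pads) lies 19 mm behind it; z points along the fingers, y is the line along which they close (so a half turn about z gives the same grasp; the last joint's range is limited). The gripper opens to 85 mm and grips with 20 to 120 N. Pads are 22 mm wide; open, the fingers measure 114 mm over their backs; the gripper's body (76 mm by 85 mm) begins 54 mm behind the grasp point. The pads swing forward as they close: fully open they stand 13 mm farther back than shut.
Start: joints at [-1.31, 0.207, 1.542, -0, 1.393, -0.15], TCP at [0.23, -0.527, 0.231] pointing down, gripper open.
Joint ranges: [-2.73, 2.73], [-0.86, 2.22], [0.23, 2.46], [-1.11, 4.25], [0.08, 2.63], [-2.82, 2.82]. Speed limits (rad/s): [2.79, 2.79, 3.14, 3.14, 3.14, 3.14].

## Interface

Orientations are given as [roll, pitch, yaw] about the fixed x, y, z axes, in that order (R = Rz(yaw) Ry(pitch) Rx(roll)).
In Python, from rig import bot gives the robot as it stands.
- The arm moves only by the tool carry_out, never from a script. Its argument "motion" is a list of rows, each an object of numbers: "ax", "ay", "az": the turn, a rotation vector about the tool's x, y, z in rad; "tx", "ty", "tz": the shift along the tool's x, y, z in cm; "jaw": the opening, from 0 (shut) to 1 (fully open). In form: [{"ax": .., "ay": .., "az": .., "tx": .., "ty": .., "tz": .., "jaw": ..}, ...]. A call has 1 to 12 rows; each row shifts and turns the commanded pose from where the row before left it, along the tool's axes as they then stand; what a row does not reach is not made up. A row lasts 1/8 s, in which the tool goes at most 62.5 mm and 10.7 degrees, less where a joint would pass 70% of its speed; a pose out of reach is approached as far as the arm can. A call is refused whole if a number of a shift passes 6.25 or a number of a turn 0.188, either way. A call with a gripper value outside its range is refused whole. The fingers move at their own pace and stop on an object; "newtons" is the grip in N (left out, the last holds). Time passes only in rows, so rows that do not move let the fingers close. It gives the time, the measured TCP pose, the force, the opening and the grip force at its end, in the units of the state.
- bot.sense(): the state, without advancing time (a new reading comes with each control period).
- bot.capture(name): name is "scene" or "top" or "wrist"; returns (picture, depth): 420x560x3 uint8, red, green, blue; 420x560 float32, m along the optical axis (not along the pixel's ray), 0 where there is no reading.
- bot.camera_info(name): a dict with "mtx" (3x3 intrinsics, pixels), "xyz" and "attitude" of the camera in the world. Camera axes: x right, y down, z forward; pixel columns grow to the right and rows downward; lengths in m; the calibration is good to about 2 mm. A picture is of the moment at which its call begins: read the wrist's pose just before it. camera_info takes no time and is no camera call; for the wrist camera it gives the pose at the moment of the call.
- bot.hand_in(): hands the job in; it is judged then, once.
The state is a dict: "time_s": time; "joint_pos": joint angles; "dq": joint speeds; "effort": joint torques, N m; "tcp_pos": TCP position; "orientation": TCP orientation; "ft_force": force on the tool from outside, world axes, zero at the start; "wrist_torque": the same for the moment, N m; "grip_width": finger opening in m; "grasp_force": force on a finger pad.
Only numpy, scipy, OpenCV 4.12 (cv2) and the standard library are available. Lean on these libraries where they do the work, as an engineer would, in place of code of your own. Each camera call takes 0.05 s, during which the arm holds its last target. There are 200 camera calls.

## Working session

There is one attempt and no reset: what is moved stays moved. The work goes in short steps, Python scripts to look and compute and a tool call to move; the robot and the scene stay as the last step left them, time stands still between calls to the robot, and variables do not carry over. Pictures are saved under pics/ and viewed, at most 10 in all, crops included, and the job is handed in when it is done.

Besides the shell and the picture viewer there is one more tool, called after "Emit:" by a JSON object that holds its "op" and its "data", one argument or row to a line. carry_out: Moves the arm, as the interface text tells. Its arguments: {"type":"object","properties":{"motion":{"type":"array"},"newtons":{"type":"number"}},"required":["motion"]}

```bash
mkdir -p pics; cat > h.py <<'E'
import numpy as np, cv2
from rig import bot
from scipy.spatial.transform import Rotation as R
def att(a):
    a=np.array(a,float)
    return a if a.shape==(3,3) else (R.from_euler('xyz',a).as_matrix() if a.size==3 else R.from_quat(a).as_matrix())
def snap(n,f=None):
    c=bot.camera_info(n); p,d=bot.capture(n)
    if f: cv2.imwrite(f'pics/{f}.png',p[:,:,::-1])
    return p,d,c
def ray(c,u,v):
    K=np.array(c['mtx']); return att(c['attitude'])@np.array([(u-K[0,2])/K[0,0],(v-K[1,2])/K[1,1],1.])
def at_z(c,u,v,z):
    r=ray(c,u,v); o=np.array(c['xyz']); return o+r*(z-o[2])/r[2]
def at_d(c,u,v,d): return np.array(c['xyz'])+ray(c,u,v)*d
def px(c,P):
    K=np.array(c['mtx']); q=K@(att(c['attitude']).T@(np.array(P)-np.array(c['xyz']))); return q[:2]/q[2]
E
python3 - <<'E'
from h import *
print(bot.sense())
for n in('top','scene'):
    p,d,c=snap(n,n); np.savez(n,p=p,d=d); print(n,c)
E
```

```text
{'time_s': 0.0, 'joint_pos': array([-1.30948345e+00,  2.07455132e-01,  1.54297745e+00, -1.14308810e-05,
        1.39351591e+00, -1.50504203e-01]), 'dq': array([ 0.0006433 ,  0.00019472,  0.00040381,  0.00032966, -0.00085318,
        0.00048905]), 'effort': array([ 4.84677385e-04, -3.83030283e+01, -2.91596407e+01, -2.29072693e-04,
        1.05397735e-02, -9.40345615e-06]), 'tcp_pos': array([ 0.22994011, -0.52617789,  0.23009469]), 'orientation': array([-3.13926175e+00, -3.42107453e-04,  4.11818713e-01]), 'ft_force': array([-0.46428025, -0.02253427,  0.02725151]), 'wrist_torque': array([ 0.00335653,  0.02701783, -0.00477001]), 'grasp_force': 0.0, 'grip_width': 0.08522652201317711}
top {'mtx': array([[450.60636103,   0.        , 281.82722806],
       [  0.        , 450.60636103, 213.250894  ],
       [  0.        ,   0.        ,   1.        ]]), 'xyz': array([ 0.35484197, -0.0326345 ,  1.20504213]), 'attitude': array([-2.93183721,  0.00439252, -1.61432965])}
scene {'mtx': array([[458.88167308,   0.        , 284.39694879],
       [  0.        , 458.88167308, 209.58695947],
       [  0.        ,   0.        ,   1.        ]]), 'xyz': array([-0.4150346 ,  0.47058829,  0.86530164]), 'attitude': array([-2.17628629,  0.02136364, -2.03825851])}
```

View pics/top.png

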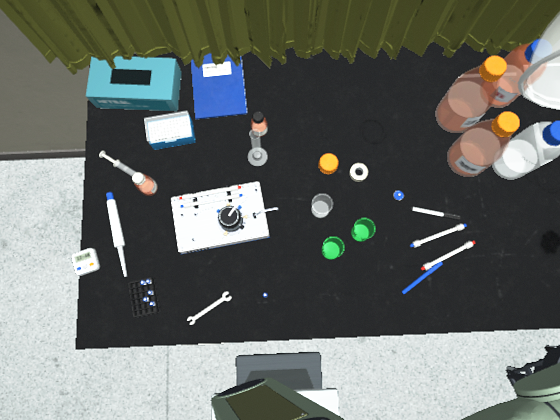

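View pics/scene.png

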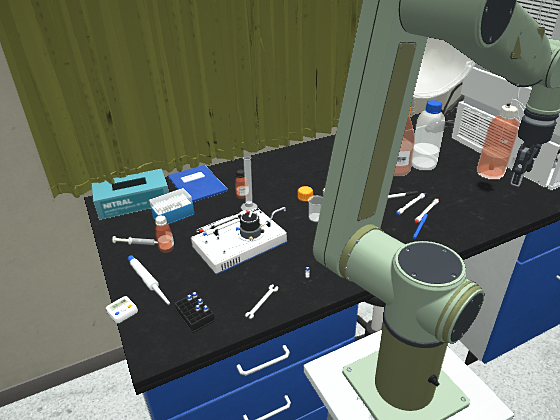

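In the top view the clear beaker is at (321,205). Things that could be mistaken for it are the green beakers at (363,230) and (333,247) and the measuring cylinder at (258,156). The knob is at about (230,217), and the spout runs from about (243,213) to (276,210). I choose (321,205) and will check it in a close crop.

```bash
python3 - <<'E'
from h import *
z=np.load('top.npz'); p=z['p']; d=z['d']; c=bot.camera_info('top')
cv2.imwrite('pics/crop.png',cv2.resize(p[170:265,165:355,::-1],None,fx=4,fy=4,interpolation=cv2.INTER_CUBIC))
for n,u,v,h in [('knob',231,217,.103),('beaker rim',321,205,.07),('green1',363,230,.07),('green2',333,247,.07),('tip',276,210,.09),('cap',328,163,.03),('filter',398,196,.014),('vial',265,295,.03),('wrA',225,295,0),('wrB',192,321,0),('cyl',258,157,0),('cA',172,197,.045),('cB',263,183,.045),('cC',269,235,.045),('cD',177,251,.045)]:
    print(n,at_z(c,u,v,h).round(3), at_d(c,u,v,d[v,u]).round(3))
E
```

```text
knob [0.586 0.089 0.103] [0.585 0.089 0.106]
beaker rim [ 0.614 -0.14   0.07 ] [ 0.629 -0.147  0.001]
green1 [ 0.544 -0.243  0.07 ] [ 0.554 -0.255  0.005]
green2 [ 0.503 -0.164  0.07 ] [ 0.512 -0.172  0.003]
tip [ 0.601 -0.024  0.09 ] [ 0.605 -0.024  0.075]
cap [ 0.739 -0.17   0.03 ] [ 0.739 -0.17   0.031]
filter [ 0.642 -0.356  0.014] [ 0.645 -0.359  0.005]
vial [0.393 0.014 0.03 ] [0.392 0.014 0.031]
wrA [0.398 0.121 0.   ] [0.398 0.12  0.002]
wrB [0.335 0.208 0.   ] [0.335 0.207 0.003]
cyl [0.776 0.021 0.   ] [0.766 0.02  0.029]
cA [0.659 0.251 0.045] [0.66  0.252 0.04 ]
cB [0.687 0.008 0.045] [ 0.7    0.01  -0.002]
cC [ 0.545 -0.002  0.045] [ 0.553 -0.001  0.001]
cD [0.514 0.237 0.045] [ 0.521  0.248 -0.003]
```

View pics/crop.png

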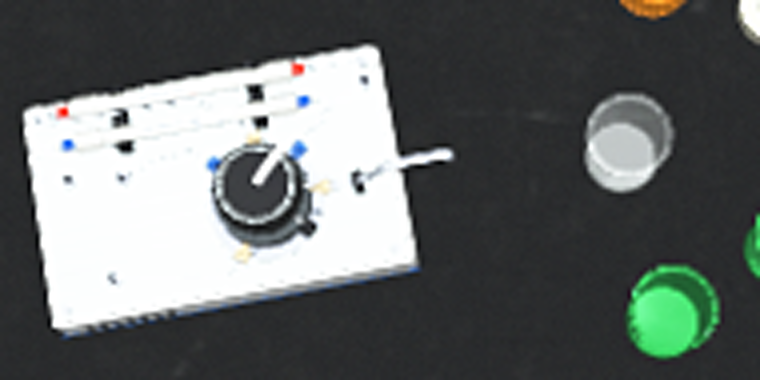

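The close crop confirms the choice: the colourless beaker has its rim at about (630,135) and its base at about (620,157) in crop pixels. The white line runs from (256,185) to (280,150), about 45° short of the spout, so the knob sits at the blue column (1.571) and needs one click clockwise.

```bash
cat >> h.py <<'E'
def delta(target,rpy=None):
    s=bot.sense(); Rm=att(s['orientation']); t=Rm.T@(np.array(target)-s['tcp_pos'])*100
    print('tcp',s['tcp_pos'].round(4),'rpy',np.round(s['orientation'],3),'tool shift cm',t.round(2))
    if rpy is not None: print('rotvec',R.from_matrix(Rm.T@att(rpy)).as_rotvec().round(3))
E
python3 - <<'E'
from h import *
c=bot.camera_info('top')
f=lambda u,v,z: at_z(c,165+u/4-.4,170+v/4-.4,z).round(4)
A,B,C,D=[f(*q,.045) for q in((25,108),(378,45),(415,262),(55,328))]
print(A,B,C,D,'yaw',np.degrees(np.arctan2((B-A)[0],-(B-A)[1])),np.degrees(np.arctan2((C-D)[0],-(C-D)[1])))
th=np.arctan2((B-A+C-D)[0],-(B-A+C-D)[1]); 
Rm=np.array([[np.cos(th),-np.sin(th)],[np.sin(th),np.cos(th)]])
o=((A+B+C+D)/4)[:2]; print('th',th,'knob from case',o+Rm@[-.018,-.03],'tip from case',o+Rm@[-.018,-.152])
print('knob px',f(255,184,.103),'line end',f(281,149,.103),'tip px',f(450,153,.088),'drain nut',f(321,187,.06))
print('rim',f(629,136,.07),'base',f(620,157,.0),'green1',at_z(c,363,229,.07).round(3),at_z(c,363,235,0).round(3))
E
```

```text
[0.6601 0.2542 0.045 ] [0.693  0.0186 0.045 ] [ 0.5452 -0.0007  0.045 ] [0.5123 0.2337 0.045 ] yaw 7.949574070154124 7.989747316745645
th 0.13909594148207127 knob from case [0.58898328 0.09424409] tip from case [ 0.60589832 -0.02657761]
knob px [0.5894 0.0958 0.103 ] line end [0.6111 0.079  0.103 ] tip px [ 0.6072 -0.0267  0.088 ] drain nut [0.5946 0.058  0.06  ]
rim [ 0.6174 -0.1427  0.07  ] base [ 0.6191 -0.1424  0.    ] green1 [ 0.546 -0.244  0.07 ] [ 0.542 -0.255  0.   ]
```

Emit:
{"op": "carry_out", "data": {
  "motion": [
    {"az": -0.18,"jaw": 0.47},
    {"az": -0.18,"jaw": 0.47},
    {"az": -0.18,"jaw": 0.47},
    {"az": -0.18,"jaw": 0.47},
    {"az": -0.18,"jaw": 0.47},
    {"az": -0.18,"jaw": 0.47},
    {"az": -0.18,"jaw": 0.47},
    {"jaw": 0.47}
  ]
}}

```text
$.motion[0]: bad value
```

```bash
python3 -c "
from h import *
delta([.624,-.205,.2],[np.pi,0,1.674])"
```

```text
tcp [ 0.23   -0.5263  0.2302] rpy [-3.139 -0.     0.412] tool shift cm [ 48.97 -13.66   3.07]
rotvec [-0.002 -0.002 -1.262]
```

Emit:
{"op": "carry_out", "data": {
  "motion": [
    {"ax": 0,"ay": 0,"az": -0.18,"tx": 0,"ty": 0,"tz": 0,"jaw": 0.47},
    {"ax": 0,"ay": 0,"az": -0.18,"tx": 0,"ty": 0,"tz": 0,"jaw": 0.47},
    {"ax": 0,"ay": 0,"az": -0.18,"tx": 0,"ty": 0,"tz": 0,"jaw": 0.47},
    {"ax": 0,"ay": 0,"az": -0.18,"tx": 0,"ty": 0,"tz": 0,"jaw": 0.47},
    {"ax": 0,"ay": 0,"az": -0.18,"tx": 0,"ty": 0,"tz": 0,"jaw": 0.47},
    {"ax": 0,"ay": 0,"az": -0.18,"tx": 0,"ty": 0,"tz": 0,"jaw": 0.47},
    {"ax": 0,"ay": 0,"az": -0.18,"tx": 0,"ty": 0,"tz": 0,"jaw": 0.47},
    {"ax": 0,"ay": 0,"az": 0,"tx": 0,"ty": 0,"tz": 0,"jaw": 0.47}
  ]
}}

```text
time_s: 1.1
tcp_pos: [0.23, -0.5266, 0.2307]
orientation: [-3.141, -0.001, 1.67]
ft_force: [0.1, -0.3, -0.2]
grip_width: 0.0402
grasp_force: 0.0
```

```bash
python3 -c "
from h import *
delta([.624,-.205,.2],[np.pi,0,1.674])"
```

```text
tcp [ 0.23   -0.5266  0.2307] rpy [-3.141e+00 -1.000e-03  1.670e+00] tool shift cm [28.11 42.38  3.09]
rotvec [-0.    -0.001 -0.004]
```

Emit:
{"op": "carry_out", "data": {
  "motion": [
    {"ax": 0,"ay": 0,"az": 0,"tx": 2.8,"ty": 4.2,"tz": 0.3,"jaw": 0.47},
    {"ax": 0,"ay": 0,"az": 0,"tx": 2.8,"ty": 4.2,"tz": 0.3,"jaw": 0.47},
    {"ax": 0,"ay": 0,"az": 0,"tx": 2.8,"ty": 4.2,"tz": 0.3,"jaw": 0.47},
    {"ax": 0,"ay": 0,"az": 0,"tx": 2.8,"ty": 4.2,"tz": 0.3,"jaw": 0.47},
    {"ax": 0,"ay": 0,"az": 0,"tx": 2.8,"ty": 4.2,"tz": 0.3,"jaw": 0.47},
    {"ax": 0,"ay": 0,"az": 0,"tx": 2.8,"ty": 4.2,"tz": 0.3,"jaw": 0.47},
    {"ax": 0,"ay": 0,"az": 0,"tx": 2.8,"ty": 4.2,"tz": 0.3,"jaw": 0.47},
    {"ax": 0,"ay": 0,"az": 0,"tx": 2.8,"ty": 4.2,"tz": 0.3,"jaw": 0.47},
    {"ax": 0,"ay": 0,"az": 0,"tx": 2.8,"ty": 4.2,"tz": 0.3,"jaw": 0.47},
    {"ax": 0,"ay": 0,"az": 0,"tx": 2.8,"ty": 4.2,"tz": 0.3,"jaw": 0.47},
    {"ax": 0,"ay": 0.15,"az": 0,"tx": 0,"ty": 0,"tz": 0,"jaw": 0.47},
    {"ax": 0,"ay": 0.15,"az": 0,"tx": 0,"ty": 0,"tz": 0,"jaw": 0.47}
  ]
}}

```text
time_s: 2.6
tcp_pos: [0.6208, -0.204, 0.2017]
orientation: [-3.142, -0.304, 1.672]
ft_force: [-0.8, 0.6, -0.4]
grip_width: 0.0402
grasp_force: 0.0
```

```bash
python3 -c "
from h import *
delta([.624,-.2,.06])
snap('wrist','w1')
b=[.618,-.1425,.0]; c=bot.camera_info('wrist')
print(px(c,b),px(c,[.606,-.027,.08]))"
```

```text
tcp [ 0.6208 -0.204   0.2017] rpy [-3.142 -0.304  1.672] tool shift cm [-3.9   0.36 13.63]
[290.41064185 171.83535125] [290.79743674  17.58348531]
```

View pics/w1.png

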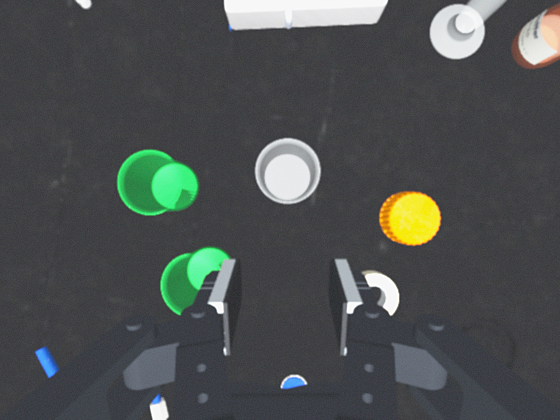

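The wrist view shows the clear beaker at (287,175), in line with the spout tip at (289,17) and midway between the fingers. Both green beakers are clear on the left. Now I lower the hand behind it.

Emit:
{"op": "carry_out", "data": {
  "motion": [
    {"ax": 0,"ay": 0,"az": 0,"tx": -1.2,"ty": 0.1,"tz": 4.3,"jaw": 0.47},
    {"ax": 0,"ay": 0,"az": 0,"tx": -1.2,"ty": 0,"tz": 4.3,"jaw": 0.47},
    {"ax": 0,"ay": 0,"az": 0,"tx": -1.2,"ty": 0,"tz": 4.3,"jaw": 0.47},
    {"ax": 0,"ay": 0,"az": 0,"tx": -0.8,"ty": 0,"tz": 2.7,"jaw": 0.47},
    {"ax": 0,"ay": 0,"az": 0,"tx": -0.4,"ty": 0,"tz": 1.2,"jaw": 0.47},
    {"ax": 0,"ay": 0,"az": 0,"tx": 0,"ty": 0,"tz": 0,"jaw": 0.47}
  ]
}}

```text
time_s: 3.4
tcp_pos: [0.6199, -0.2018, 0.026]
orientation: [-3.14, -0.3, 1.67]
ft_force: [-0.5, 0.2, 0.3]
grip_width: 0.0404
grasp_force: 0.0
```

```bash
python3 -c "
from h import *
delta([.622,-.199,.015],[np.pi,-.3,1.668])
delta([.605+.003,-.027-.030,.015])"
```

```text
tcp [ 0.6199 -0.2018  0.026 ] rpy [-3.14 -0.3   1.67] tool shift cm [-0.08  0.24  1.13]
rotvec [-0.002 -0.     0.002]
tcp [ 0.6199 -0.2018  0.026 ] rpy [-3.14 -0.3   1.67] tool shift cm [13.55  0.26  5.35]
```

Emit:
{"op": "carry_out", "data": {
  "motion": [
    {"ax": 0,"ay": 0,"az": 0,"tx": 0,"ty": 0.2,"tz": 0.9,"jaw": 0.47},
    {"ax": 0,"ay": 0,"az": 0,"tx": 0.57,"ty": 0,"tz": 0.18,"jaw": 0.47},
    {"ax": 0,"ay": 0,"az": 0,"tx": 0.57,"ty": 0,"tz": 0.18,"jaw": 0.47},
    {"ax": 0,"ay": 0,"az": 0,"tx": 0.57,"ty": 0,"tz": 0.18,"jaw": 0.47},
    {"ax": 0,"ay": 0,"az": 0,"tx": 0.57,"ty": 0,"tz": 0.18,"jaw": 0.47},
    {"ax": 0,"ay": 0,"az": 0,"tx": 0.57,"ty": 0,"tz": 0.18,"jaw": 0.47},
    {"ax": 0,"ay": 0,"az": 0,"tx": 0.57,"ty": 0,"tz": 0.18,"jaw": 0.47},
    {"ax": 0,"ay": 0,"az": 0,"tx": 0.57,"ty": 0,"tz": 0.18,"jaw": 0.47},
    {"ax": 0,"ay": 0,"az": 0,"tx": 0.57,"ty": 0,"tz": 0.18,"jaw": 0.47},
    {"ax": 0,"ay": 0,"az": 0,"tx": 0.57,"ty": 0,"tz": 0.18,"jaw": 0.47},
    {"ax": 0,"ay": 0,"az": 0,"tx": 0.57,"ty": 0,"tz": 0.18,"jaw": 0.47},
    {"ax": 0,"ay": 0,"az": 0,"tx": 0,"ty": 0,"tz": 0,"jaw": 0.47}
  ]
}}

```text
time_s: 4.9
tcp_pos: [0.6159, -0.1391, 0.0176]
orientation: [-3.141, -0.3, 1.672]
ft_force: [-0.3, -0.4, 0.8]
grip_width: 0.0403
grasp_force: 0.0
```

```bash
python3 -c "
from h import *
p,d,c=snap('top')
w,dw,cw=snap('wrist')
a=cv2.resize(p[150:260,200:370],None,fx=3.8,fy=3.8,interpolation=cv2.INTER_CUBIC)[:420]
b=cv2.resize(w,(373,280)); o=np.zeros((600,800,3),np.uint8); o[:a.shape[0],:a.shape[1]]=a; o[320:,427:]=b
cv2.imwrite('pics/p1.png',o[:,:,::-1])
delta([.608,-.057,.017])
print(px(cw,[.605,-.027,.08])*2/3+[427,320])"
```

```text
tcp [ 0.616  -0.1397  0.0176] rpy [-3.141 -0.3    1.672] tool shift cm [7.92 0.04 2.52]
[619.72597449 263.11087146]
```

View pics/p1.png

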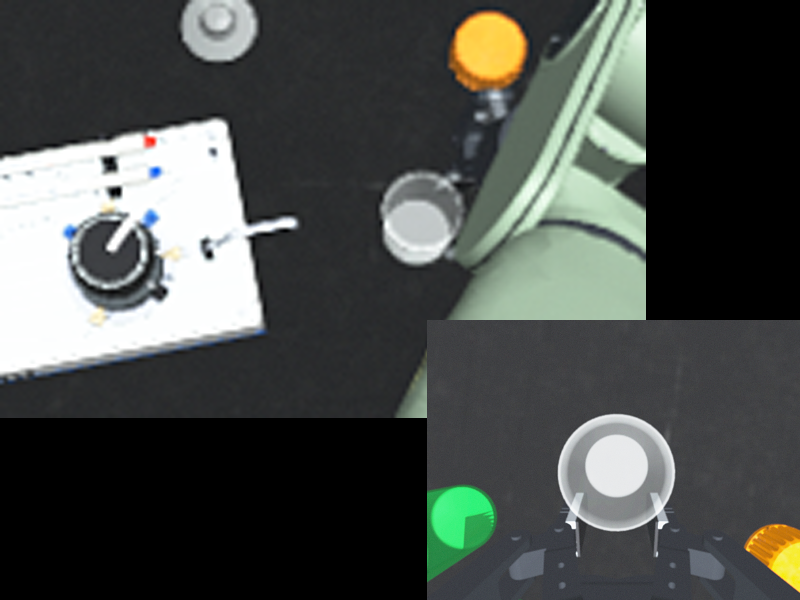

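The beaker is nested centrally between the fingertips, with its rim at (617,470) in the composite, and it slides upright. Before going under the spout I check clearance and the measured offset.

```bash
python3 -c "
from h import *
c=bot.camera_info('wrist'); s=bot.sense(); print('cam in tool',att(s['orientation']).T@(np.array(c['xyz'])-s['tcp_pos']), c['xyz'])
t=bot.camera_info('top'); b1=at_z(t,200+422/3.8-.4,150+211/3.8-.4,.07); print('rim top',b1)
w=at_z(c,(617-427)*1.5,(472-320)*1.5,.07); print('rim wrist',w,'base wrist',at_z(c,(617-427)*1.5,(466-320)*1.5,.003))
delta([.605,-.053,.017])
"
```

```text
cam in tool [ 0.07908905 -0.00068542 -0.14255955] [ 0.61198709 -0.10655929  0.17718602]
rim top [ 0.6146047  -0.11353223  0.07      ]
rim wrist [ 0.61285669 -0.11451027  0.07      ] base wrist [ 0.61294013 -0.11497455  0.003     ]
tcp [ 0.616  -0.1397  0.0176] rpy [-3.141 -0.3    1.672] tool shift cm [ 8.33 -0.22  2.64]
```

Emit:
{"op": "carry_out", "data": {
  "motion": [
    {"ax": 0,"ay": 0,"az": 0,"tx": 0.57,"ty": 0,"tz": 0.18,"jaw": 0.47},
    {"ax": 0,"ay": 0,"az": 0,"tx": 0.57,"ty": 0,"tz": 0.18,"jaw": 0.47},
    {"ax": 0,"ay": 0,"az": 0,"tx": 0.57,"ty": 0,"tz": 0.18,"jaw": 0.47},
    {"ax": 0,"ay": 0,"az": 0,"tx": 0.57,"ty": 0,"tz": 0.18,"jaw": 0.47},
    {"ax": 0,"ay": 0,"az": 0,"tx": 0.57,"ty": 0,"tz": 0.18,"jaw": 0.47},
    {"ax": 0,"ay": 0,"az": 0,"tx": 0.57,"ty": 0,"tz": 0.18,"jaw": 0.47},
    {"ax": 0,"ay": 0,"az": 0,"tx": 0.57,"ty": 0,"tz": 0.18,"jaw": 0.47},
    {"ax": 0,"ay": 0,"az": 0,"tx": 0.57,"ty": 0,"tz": 0.18,"jaw": 0.47},
    {"ax": 0,"ay": 0,"az": 0,"tx": 0.57,"ty": 0,"tz": 0.18,"jaw": 0.47},
    {"ax": 0,"ay": 0,"az": 0,"tx": 0.57,"ty": 0,"tz": 0.18,"jaw": 0.47},
    {"ax": 0,"ay": 0,"az": 0,"tx": 0.57,"ty": 0,"tz": 0.18,"jaw": 0.47},
    {"ax": 0,"ay": 0,"az": 0,"tx": 0,"ty": 0,"tz": 0,"jaw": 0.47}
  ]
}}

```text
time_s: 6.5
tcp_pos: [0.6092, -0.0738, 0.0172]
orientation: [-3.141, -0.3, 1.672]
ft_force: [-0.5, -0.4, 0.1]
grip_width: 0.0401
grasp_force: 0.0
```

```bash
python3 -c "
from h import *
delta([.608,-.052,.017])
w,dw,cw=snap('wrist','w2')
print(px(cw,[.606,-.027,.075]),px(cw,[.606,-.027,0]))"
```

```text
tcp [ 0.6092 -0.0738  0.0172] rpy [-3.141 -0.3    1.672] tool shift cm [2.07 0.1  0.66]
[292.29263681 156.25696819] [289.14618678 175.79728931]
```

View pics/w2.png

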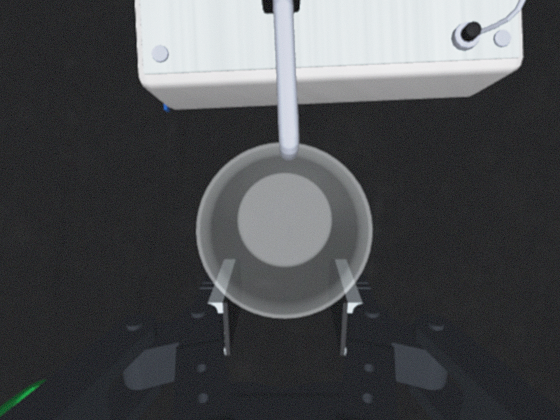

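The spout tip is at about (289,152) and the beaker rim centre at (285,231), so there is about 24 mm left to go.

Emit:
{"op": "carry_out", "data": {
  "motion": [
    {"ax": 0,"ay": 0,"az": 0,"tx": 0.55,"ty": 0.05,"tz": 0.17,"jaw": 0.47},
    {"ax": 0,"ay": 0,"az": 0,"tx": 0.55,"ty": 0,"tz": 0.17,"jaw": 0.47},
    {"ax": 0,"ay": 0,"az": 0,"tx": 0.55,"ty": 0,"tz": 0.17,"jaw": 0.47},
    {"ax": 0,"ay": 0,"az": 0,"tx": 0.4,"ty": 0,"tz": 0.12,"jaw": 0.47},
    {"ax": 0,"ay": 0,"az": 0,"tx": 0.2,"ty": 0,"tz": 0.06,"jaw": 0.47},
    {"ax": 0,"ay": 0,"az": 0,"tx": 0,"ty": 0,"tz": 0,"jaw": 0.47}
  ]
}}

```text
time_s: 7.3
tcp_pos: [0.6075, -0.0507, 0.0173]
orientation: [-3.142, -0.3, 1.672]
ft_force: [-0.1, 0.1, 0.0]
grip_width: 0.0403
grasp_force: 0.0
```

```bash
python3 -c "
from h import *
delta([.608,-.052,.017])
w,dw,cw=snap('wrist')
p,d,c=snap('top')
a=cv2.resize(p[150:260,200:370],None,fx=3,fy=3,interpolation=cv2.INTER_CUBIC)
o=np.zeros((600,800,3),np.uint8); o[:a.shape[0],290:290+a.shape[1]]=a; o[330:,:360]=cv2.resize(w,(360,270))
cv2.imwrite('pics/w3.png',o[:,:,::-1])
print(px(cw,[.606,-.027,.075]))"
```

```text
tcp [ 0.6075 -0.0507  0.0173] rpy [-3.142 -0.3    1.672] tool shift cm [-0.13  0.04 -0.01]
[290.05411784 234.83521423]
```

View pics/w3.png

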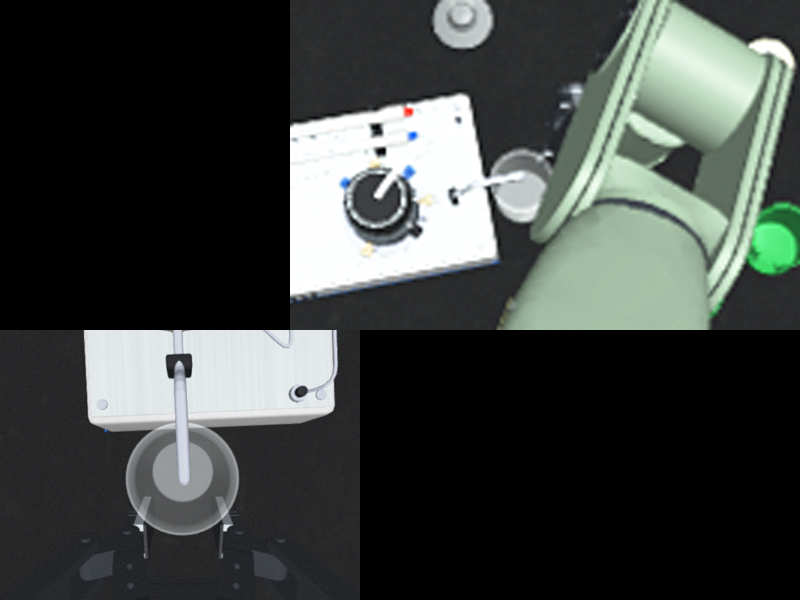

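The spout mouth at (184,482) sits over the beaker's centre at (182,478). I back straight off and rise.

Emit:
{"op": "carry_out", "data": {
  "motion": [
    {"ax": 0,"ay": 0,"az": 0,"tx": -0.7,"ty": 0,"tz": -0.22,"jaw": 0.47},
    {"ax": 0,"ay": 0,"az": 0,"tx": -1.43,"ty": 0,"tz": -0.45,"jaw": 0.47},
    {"ax": 0,"ay": 0,"az": 0,"tx": -1.9,"ty": 0,"tz": -0.6,"jaw": 0.47},
    {"ax": 0,"ay": 0,"az": 0,"tx": -1.9,"ty": 0,"tz": -0.6,"jaw": 0.47},
    {"ax": 0,"ay": 0,"az": 0,"tx": -1.0,"ty": 0,"tz": -0.3,"jaw": 0.47},
    {"ax": 0,"ay": 0,"az": 0,"tx": 1.5,"ty": 0,"tz": -4.8,"jaw": 0.47},
    {"ax": 0,"ay": 0,"az": 0,"tx": 1.5,"ty": 0,"tz": -4.8,"jaw": 0.47},
    {"ax": 0,"ay": 0,"az": 0,"tx": 1.5,"ty": 0,"tz": -4.8,"jaw": 0.47},
    {"ax": 0,"ay": 0,"az": 0,"tx": 1.2,"ty": 0,"tz": -3.8,"jaw": 0.2},
    {"ax": 0,"ay": -0.15,"az": 0,"tx": 0,"ty": 0,"tz": 0,"jaw": 0},
    {"ax": 0,"ay": -0.15,"az": 0,"tx": 0,"ty": 0,"tz": 0,"jaw": 0},
    {"ax": 0,"ay": 0,"az": 0,"tx": 0,"ty": 0,"tz": 0,"jaw": 0}
  ]
}}

```text
time_s: 8.9
tcp_pos: [0.6147, -0.1203, 0.209]
orientation: [3.141, -0.001, 1.675]
ft_force: [-0.2, -0.5, 0.8]
grip_width: 0.0001
grasp_force: 0.0
```

Emit:
{"op": "carry_out", "data": {
  "motion": [
    {"ax": 0,"ay": 0,"az": 0.18,"tx": 0,"ty": 0,"tz": 0,"jaw": 0},
    {"ax": 0,"ay": 0,"az": 0.18,"tx": 0,"ty": 0,"tz": 0,"jaw": 0},
    {"ax": 0,"ay": 0,"az": 0.18,"tx": 0,"ty": 0,"tz": 0,"jaw": 0},
    {"ax": 0,"ay": 0,"az": 0.18,"tx": 0,"ty": 0,"tz": 0,"jaw": 0},
    {"ax": 0,"ay": 0,"az": 0.18,"tx": 0,"ty": 0,"tz": 0,"jaw": 0},
    {"ax": 0,"ay": 0,"az": 0.18,"tx": 0,"ty": 0,"tz": 0,"jaw": 0},
    {"ax": 0,"ay": 0,"az": 0.18,"tx": 0,"ty": 0,"tz": 0,"jaw": 0},
    {"ax": 0,"ay": 0,"az": 0,"tx": 0,"ty": 0,"tz": 0,"jaw": 0}
  ]
}}

```text
time_s: 9.9
tcp_pos: [0.6146, -0.1237, 0.2076]
orientation: [-3.139, 0.001, 0.412]
ft_force: [-0.1, -1.1, -0.6]
grip_width: -0.0002
grasp_force: 0.0
```

```bash
python3 -c "
from h import *
K=np.array([.589,.095]); a=.40
T=K-.085*np.array([np.cos(a),np.sin(a)]); print(T)
delta([*T,.2],[np.pi,0,a]); print(bot.sense()['joint_pos'].round(2))
p,d,c=snap('top'); np.savez('top2',p=p,d=d)"
```

```text
[0.51070982 0.06189944]
tcp [ 0.6146 -0.1237  0.2076] rpy [-3.139e+00  1.000e-03  4.120e-01] tool shift cm [ -2.08 -21.16   0.81]
rotvec [-0.002  0.001  0.012]
[-0.34  0.33  1.43  0.    1.38  0.82]
```

Emit:
{"op": "carry_out", "data": {
  "motion": [
    {"ax": 0,"ay": 0,"az": 0,"tx": -0.4,"ty": -4.2,"tz": 0.1,"jaw": 0},
    {"ax": 0,"ay": 0,"az": 0,"tx": -0.4,"ty": -4.2,"tz": 0.1,"jaw": 0},
    {"ax": 0,"ay": 0,"az": 0,"tx": -0.4,"ty": -4.2,"tz": 0.1,"jaw": 0},
    {"ax": 0,"ay": 0,"az": 0,"tx": -0.4,"ty": -4.2,"tz": 0.1,"jaw": 0},
    {"ax": 0,"ay": 0,"az": 0,"tx": -0.4,"ty": -4.2,"tz": 0.1,"jaw": 0},
    {"ax": 0,"ay": 0,"az": 0,"tx": 0,"ty": 0,"tz": 0,"jaw": 0},
    {"ax": 0,"ay": 0,"az": 0,"tx": 0,"ty": 0,"tz": 3.0,"jaw": 0},
    {"ax": 0,"ay": 0,"az": 0,"tx": 0,"ty": 0,"tz": 4.0,"jaw": 0},
    {"ax": 0,"ay": 0,"az": 0,"tx": 0,"ty": 0,"tz": 3.5,"jaw": 0},
    {"ax": 0,"ay": 0,"az": 0,"tx": 0,"ty": 0,"tz": 1.0,"jaw": 0},
    {"ax": 0,"ay": 0,"az": 0,"tx": 0,"ty": 0,"tz": 0,"jaw": 0},
    {"ax": 0,"ay": 0,"az": 0,"tx": 0,"ty": 0,"tz": 0,"jaw": 0}
  ]
}}

```text
time_s: 11.45
tcp_pos: [0.5142, 0.0615, 0.09]
orientation: [3.14, -0.003, 0.412]
ft_force: [-1.2, 0.4, -0.4]
grip_width: -0.0002
grasp_force: 0.0
```

```bash
python3 -c "
from h import *
w,dw,cw=snap('wrist')
s=bot.sense(); print(s['ft_force'])
K=[.589,.095,.103]
a=s['orientation'][2]; f=np.array([np.cos(a),np.sin(a)])
delta([*(np.array(K[:2])-.042*f),.084],[np.pi,0,.41])
kp=px(cw,K); print(kp)
p,d,c=snap('top')
o=np.zeros((600,800,3),np.uint8); o[:420,:560]=w
print(px(c,K)); a=cv2.resize(p[160:250,185:295],None,fx=2.15,fy=2.15,interpolation=cv2.INTER_CUBIC); o[:a.shape[0],562:562+a.shape[1]]=a[:,:238]
cv2.imwrite('pics/k1.png',o[:,:,::-1])
"
```

```text
[-0.01869948 -0.46876433  0.87097429]
tcp [0.5142 0.0617 0.0901] rpy [ 3.14e+00 -3.00e-03  4.12e-01] tool shift cm [ 3.99 -0.06  0.62]
rotvec [ 0.002 -0.003  0.002]
[282.90762467  84.13929795]
[228.65914479 215.73831863]
```

View pics/k1.png

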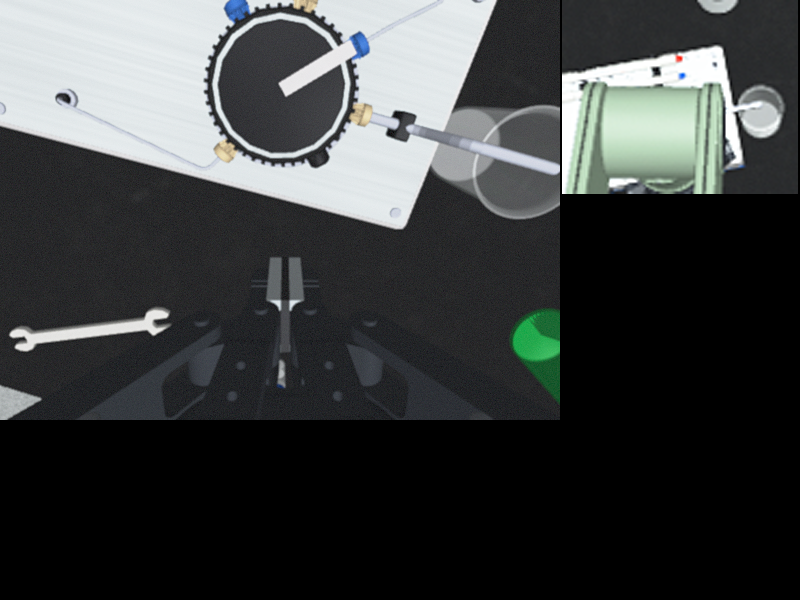

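The wrist view shows the knob centred at (282,84), exactly as predicted. The white line ends at (357,43), one 45° click short of the spout tube, which runs from (365,115) to (558,168). The beaker still stands under the spout. I go in towards the rim.

Emit:
{"op": "carry_out", "data": {
  "motion": [
    {"ax": 0,"ay": 0,"az": 0,"tx": 0,"ty": -0.05,"tz": 0.6,"jaw": 0},
    {"ax": 0,"ay": 0,"az": 0,"tx": 1.5,"ty": 0,"tz": 0,"jaw": 0},
    {"ax": 0,"ay": 0,"az": 0,"tx": 1.5,"ty": 0,"tz": 0,"jaw": 0},
    {"ax": 0,"ay": 0,"az": 0,"tx": 0.6,"ty": 0,"tz": 0,"jaw": 0},
    {"ax": 0,"ay": 0,"az": 0,"tx": 0.3,"ty": 0,"tz": 0,"jaw": 0},
    {"ax": 0,"ay": 0,"az": 0,"tx": 0,"ty": 0,"tz": 0,"jaw": 0},
    {"ax": 0,"ay": 0,"az": 0,"tx": 0,"ty": 0,"tz": 0,"jaw": 0}
  ]
}}

```text
time_s: 12.42
tcp_pos: [0.5475, 0.0779, 0.0821]
orientation: [-3.141, 0.001, 0.412]
ft_force: [-0.6, -0.1, -0.7]
grip_width: 0.0004
grasp_force: 0.0
```

Emit:
{"op": "carry_out", "data": {
  "motion": [
    {"ax": 0,"ay": 0,"az": 0,"tx": 0.15,"ty": 0,"tz": 0,"jaw": 0},
    {"ax": 0,"ay": 0,"az": 0,"tx": 0,"ty": 0,"tz": 0,"jaw": 0}
  ]
}}

```text
time_s: 12.68
tcp_pos: [0.5493, 0.0785, 0.0824]
orientation: [3.142, -0.0, 0.412]
ft_force: [-0.0, 0.5, 0.2]
grip_width: 0.0001
grasp_force: 0.0
```

Emit:
{"op": "carry_out", "data": {
  "motion": [
    {"ax": 0,"ay": 0,"az": 0,"tx": 0.1,"ty": 0,"tz": 0,"jaw": 0},
    {"ax": 0,"ay": 0,"az": 0,"tx": 0,"ty": 0,"tz": 0,"jaw": 0}
  ]
}}

```text
time_s: 12.92
tcp_pos: [0.5503, 0.079, 0.0823]
orientation: [3.142, -0.0, 0.412]
ft_force: [0.8, -1.1, 0.3]
grip_width: -0.0
grasp_force: 0.0
```

Emit:
{"op": "carry_out", "data": {
  "motion": [
    {"ax": 0,"ay": 0,"az": 0,"tx": 0.2,"ty": 0,"tz": 0,"jaw": 0},
    {"ax": 0,"ay": 0,"az": 0,"tx": 0,"ty": 0,"tz": 0,"jaw": 0}
  ]
}}

```text
time_s: 13.18
tcp_pos: [0.5519, 0.0797, 0.0822]
orientation: [-3.141, 0.001, 0.412]
ft_force: [-0.4, -0.8, 0.8]
grip_width: 0.0001
grasp_force: 0.6
```

Emit:
{"op": "carry_out", "data": {
  "motion": [
    {"ax": 0,"ay": 0,"az": 0,"tx": 0.1,"ty": 0,"tz": 0,"jaw": 0},
    {"ax": 0,"ay": 0,"az": 0,"tx": 0,"ty": 0,"tz": 0,"jaw": 0}
  ]
}}

```text
time_s: 13.42
tcp_pos: [0.552, 0.0798, 0.0822]
orientation: [-3.141, 0.003, 0.412]
ft_force: [-4.9, -1.6, 4.0]
grip_width: 0.0002
grasp_force: 2.6
```

Emit:
{"op": "carry_out", "data": {
  "motion": [
    {"ax": 0,"ay": 0,"az": 0,"tx": 0.1,"ty": 0,"tz": 0,"jaw": 0},
    {"ax": 0,"ay": 0,"az": 0,"tx": 0,"ty": 0,"tz": 0,"jaw": 0}
  ]
}}

```text
time_s: 13.68
tcp_pos: [0.552, 0.0798, 0.0822]
orientation: [-3.141, 0.005, 0.412]
ft_force: [-7.8, -3.6, 6.3]
grip_width: 0.0
grasp_force: 4.0
```

Emit:
{"op": "carry_out", "data": {
  "motion": [
    {"ax": 0,"ay": 0,"az": 0,"tx": 0.07,"ty": 0,"tz": 0,"jaw": 0},
    {"ax": 0,"ay": 0,"az": 0,"tx": 0,"ty": 0,"tz": 0,"jaw": 0}
  ]
}}

```text
time_s: 13.92
tcp_pos: [0.552, 0.0798, 0.0822]
orientation: [-3.141, 0.007, 0.412]
ft_force: [-8.5, -4.9, 7.9]
grip_width: -0.0002
grasp_force: 5.0
```

Emit:
{"op": "carry_out", "data": {
  "motion": [
    {"ax": 0,"ay": 0,"az": 0.08,"tx": 0.012,"ty": -0.3,"tz": -0.03,"jaw": 0},
    {"ax": 0,"ay": 0,"az": 0.08,"tx": 0.012,"ty": -0.3,"tz": 0,"jaw": 0},
    {"ax": 0,"ay": 0,"az": 0.08,"tx": 0.012,"ty": -0.3,"tz": 0,"jaw": 0},
    {"ax": 0,"ay": 0,"az": 0,"tx": 0,"ty": 0,"tz": 0,"jaw": 0}
  ]
}}

```text
time_s: 14.42
tcp_pos: [0.5492, 0.0892, 0.0822]
orientation: [-3.141, 0.006, 0.171]
ft_force: [-8.2, -1.2, 5.8]
grip_width: 0.0003
grasp_force: 4.2
```

```bash
cat >> h.py <<'E'
def line():
    """knob line angle, in rad of knob turn, from the wrist camera"""
    w,d,c=snap('wrist'); s=bot.sense(); K=np.array([.589,.095,.103])
    f=np.array([np.cos(s['orientation'][2]),np.sin(s['orientation'][2])]); F=s['ft_force']
    print('dist',np.linalg.norm(K[:2]-s['tcp_pos'][:2]).round(4),'yaw',s['orientation'][2].round(3),'N',-(F[:2]@f).round(1),'tang',(F[0]*f[1]-F[1]*f[0]).round(1),'z',F[2].round(1))
    th=np.linspace(-np.pi,np.pi,720,endpoint=False); v=0
    for r in np.linspace(.012,.019,8):   # inside the pale ring
        q=np.array([px(c,K+r*np.array([np.sin(.139+t),-np.cos(.139+t),0])) for t in th])
        v=v+cv2.remap(cv2.cvtColor(w,cv2.COLOR_RGB2GRAY).astype(np.float32),q[:,0:1].astype(np.float32),q[:,1:].astype(np.float32),cv2.INTER_LINEAR).ravel()/8
    wt=np.where(v>130,v,0); z=np.sum(wt*np.exp(1j*th)); print('left to drain (deg, ccw +)',np.degrees(np.angle(z)).round(1),'spread deg',(wt>0).sum()/2)
    return w
E
python3 -c "
from h import *
line()"
```

```text
dist 0.0402 yaw 0.172 N 8.6 tang 0.0 z 6.5
left to drain (deg, ccw +) 20.8 spread deg 21.5
```

Emit:
{"op": "carry_out", "data": {
  "motion": [
    {"ax": 0,"ay": 0,"az": 0.06,"tx": 0.01,"ty": -0.22,"tz": 0,"jaw": 0},
    {"ax": 0,"ay": 0,"az": 0,"tx": 0,"ty": 0,"tz": 0,"jaw": 0}
  ]
}}

```text
time_s: 14.72
tcp_pos: [0.5489, 0.0917, 0.0822]
orientation: [-3.141, 0.006, 0.112]
ft_force: [-9.0, -0.6, 5.5]
grip_width: 0.0001
grasp_force: 4.2
```

```bash
python3 -c "
from h import *
w=line(); cv2.imwrite('pics/k2.png',w[:,:,::-1])"
```

```text
dist 0.0402 yaw 0.112 N 8.0 tang 0.0 z 6.4
left to drain (deg, ccw +) 16.8 spread deg 21.5
```

View pics/k2.png

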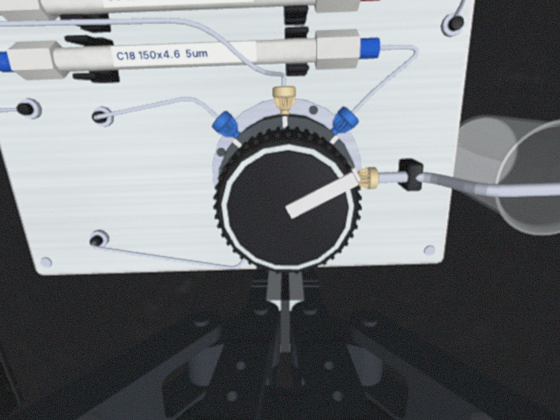

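The view shows the line from (290,212) to (355,181), about 25° short of the tube, so my first angle estimate was biased by the assumed centre. I'll fit the line's axis directly and go on.

Emit:
{"op": "carry_out", "data": {
  "motion": [
    {"ax": 0,"ay": 0,"az": 0.08,"tx": 0.012,"ty": -0.3,"tz": 0,"jaw": 0},
    {"ax": 0,"ay": 0,"az": 0.08,"tx": 0.012,"ty": -0.3,"tz": 0,"jaw": 0},
    {"ax": 0,"ay": 0,"az": 0,"tx": 0,"ty": 0,"tz": 0,"jaw": 0}
  ]
}}

```text
time_s: 15.15
tcp_pos: [0.5489, 0.0984, 0.0822]
orientation: [-3.141, 0.006, -0.048]
ft_force: [-7.4, 0.5, 5.2]
grip_width: -0.0001
grasp_force: 3.9
```

```bash
cat >> h.py <<'E'
def line2(w,c):
    g=cv2.cvtColor(w,cv2.COLOR_RGB2GRAY); K=np.array([.589,.095,.103])
    rr=int(np.linalg.norm(px(c,K+[0,.0215,0])-px(c,K))); m=np.zeros_like(g); cv2.circle(m,tuple(int(i) for i in px(c,K).round()),rr,255,-1)
    n,l,st,ce=cv2.connectedComponentsWithStats(((g>140)&(m>0)).astype(np.uint8))
    best=None
    for i in range(1,n):
        if st[i,4]<80: continue
        q=np.argwhere(l==i)[:,::-1]; P=np.array([at_z(c,*u,.103)[:2] for u in q]); e,V=np.linalg.eigh(np.cov(P.T))
        v=V[:,1]; v=v*np.sign(v@(P.mean(0)-K[:2])); t=np.degrees(np.arctan2(v[0],-v[1])-.139)
        print('blob',st[i,4],P.mean(0).round(4),'sd mm',(e**.5*1000).round(1),'left deg',t.round(1))
E
python3 -c "
from h import *
w=line(); line2(w,bot.camera_info('wrist'))
line2(cv2.imread('pics/k2.png')[:,:,::-1].copy(),bot.camera_info('wrist'))"
```

```text
dist 0.0402 yaw -0.048 N 8.1 tang 0.7 z 6.2
left to drain (deg, ccw +) 6.0 spread deg 21.0
blob 230 [0.6076 0.0959] sd mm [2.1 8.7] left deg -4.4
blob 846 [0.5906 0.0847] sd mm [1.6 6.3] left deg 16.9
blob 231 [0.6075 0.0922] sd mm [2.  8.5] left deg -16.4
blob 866 [0.5909 0.085 ] sd mm [1.6 6.4] left deg 17.9
```

Emit:
{"op": "carry_out", "data": {
  "motion": [
    {"ax": 0,"ay": 0,"az": 0.08,"tx": 0.012,"ty": -0.3,"tz": 0,"jaw": 0},
    {"ax": 0,"ay": 0,"az": 0.08,"tx": 0.012,"ty": -0.3,"tz": 0,"jaw": 0},
    {"ax": 0,"ay": 0,"az": 0.08,"tx": 0.012,"ty": -0.3,"tz": 0,"jaw": 0},
    {"ax": 0,"ay": 0,"az": 0,"tx": 0,"ty": 0,"tz": 0,"jaw": 0}
  ]
}}

```text
time_s: 15.7
tcp_pos: [0.551, 0.1082, 0.0822]
orientation: [-3.14, 0.005, -0.289]
ft_force: [-6.0, 4.1, 3.3]
grip_width: -0.0002
grasp_force: 3.4
```

```bash
python3 -c "
from h import *
w=line(); line2(w,bot.camera_info('wrist'))"
```

```text
dist 0.0402 yaw -0.288 N 6.8 tang -2.4 z 3.8
left to drain (deg, ccw +) -9.5 spread deg 21.0
blob 143 [0.608 0.096] sd mm [1.5 7.5] left deg -185.6
blob 795 [0.5877 0.0845] sd mm [1.6 5.9] left deg 1.7
```

Emit:
{"op": "carry_out", "data": {
  "motion": [
    {"ax": 0,"ay": 0,"az": 0.03,"tx": 0,"ty": -0.11,"tz": 0,"jaw": 0},
    {"ax": 0,"ay": 0,"az": 0,"tx": 0,"ty": 0,"tz": 0,"jaw": 0}
  ]
}}

```text
time_s: 16.0
tcp_pos: [0.5513, 0.1089, 0.0822]
orientation: [-3.141, 0.005, -0.318]
ft_force: [-5.9, 2.5, 4.6]
grip_width: -0.0002
grasp_force: 3.3
```

```bash
python3 -c "
from h import *
w=line(); line2(w,bot.camera_info('wrist'))"
```

```text
dist 0.0402 yaw -0.318 N 6.9 tang 0.5 z 3.9
left to drain (deg, ccw +) -10.5 spread deg 21.0
blob 137 [0.6081 0.0956] sd mm [1.4 7.3] left deg -186.3
blob 797 [0.5876 0.0845] sd mm [1.6 6. ] left deg 0.9
```

The knob is in the drain click, with the tangential force about 0 and the line within 1° of the tube. I back off radially and rise.

Emit:
{"op": "carry_out", "data": {
  "motion": [
    {"ax": 0,"ay": 0,"az": 0,"tx": -0.3,"ty": 0,"tz": 0,"jaw": 0},
    {"ax": 0,"ay": 0,"az": 0,"tx": -0.5,"ty": 0,"tz": 0,"jaw": 0},
    {"ax": 0,"ay": 0,"az": 0,"tx": -1.5,"ty": 0,"tz": 0,"jaw": 0},
    {"ax": 0,"ay": 0,"az": 0,"tx": -2,"ty": 0,"tz": 0,"jaw": 0},
    {"ax": 0,"ay": 0,"az": 0,"tx": -2,"ty": 0,"tz": -1,"jaw": 0},
    {"ax": 0,"ay": 0,"az": 0,"tx": -1,"ty": 0,"tz": -3,"jaw": 0},
    {"ax": 0,"ay": 0,"az": 0,"tx": 0,"ty": 0,"tz": -4,"jaw": 0},
    {"ax": 0,"ay": 0,"az": 0,"tx": 0,"ty": 0,"tz": -3,"jaw": 0},
    {"ax": 0,"ay": 0,"az": 0,"tx": 0,"ty": 0,"tz": 0,"jaw": 0},
    {"ax": 0,"ay": 0,"az": 0,"tx": 0,"ty": 0,"tz": 0,"jaw": 0}
  ]
}}

```text
time_s: 17.3
tcp_pos: [0.4829, 0.1304, 0.1916]
orientation: [3.141, 0.001, -0.318]
ft_force: [-0.2, -0.1, -0.4]
grip_width: -0.0001
grasp_force: 0.0
```

```bash
python3 -c "
from h import *
w=line(); line2(w,bot.camera_info('wrist')); cv2.imwrite('pics/end.png',w[:,:,::-1]); print(px(bot.camera_info('wrist'),[.606,-.027,.07]))"
```

```text
dist 0.1121 yaw -0.318 N -0.9 tang -0.2 z 0.4
left to drain (deg, ccw +) -6.1 spread deg 22.0
blob 345 [0.5883 0.0845] sd mm [1.6 5.8] left deg 0.5
[455.96702973 -49.19889762]
```

View pics/end.png

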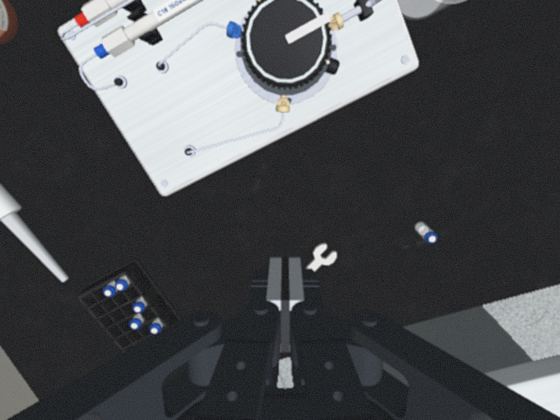

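The released knob holds with its line pointing at the beige drain nut at (337,20), 0.5° off by measurement. The hand is clear, the vial at (425,232) and the wrench are undisturbed, and the beaker was under the spout in the earlier views.

```bash
python3 -c "
from rig import bot
print(bot.hand_in())"
```

```text
the job is handed in; nothing more can be done
None
```

The job is handed in: the beaker was pushed to stand under the drain spout, and the knob was turned one click clockwise to the drain (line within about 1° of the port), with the hand withdrawn and touching nothing.

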